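# Lean the solar panel on its charging stand

## Robot

A 6-joint arm with a two-finger parallel gripper is mounted at the origin on the work surface. World frame = base frame: x ahead of the robot, y to its left, z up, the work surface at z = 0. Lengths are in m, angles in degrees, forces in N, time in s.
With the tool pointing down it reaches from about 0.275 to 0.825 m from the base axis. Payload 4.9 kg.
Tool frame: the origin (TCP) lies midway between the tips of the shut fingers; the grasp point (between the pads) lies 19 mm behind it; z points along the fingers, y is the line along which they close (so a half turn about z gives the same grasp; the last joint's range is limited). The gripper opens to 85 mm and grips with 20 to 120 N. Pads are 22 mm wide; open, the fingers measure 114 mm over their backs; the gripper's body (76 mm by 85 mm) begins 54 mm behind the grasp point. The pads swing forward as they close: fully open they stand 13 mm farther back than shut.
Start: joints at [-72.433, 18.69, -11.035, 60.275, 0, 82.311], TCP at [0.235, -0.497, 0.231] pointing down, gripper open.
Joint ranges: [-152.03, 152.03], [-55.5, 102.48], [-74.3, 77.21], [-110.64, 120.58], [-84.22, 78.4], [-180, 180]. Speed limits (degrees/s): [147.25, 147.25, 180, 180, 180, 180].

## Interface

Orientations are given as [roll, pitch, yaw] about the fixed x, y, z axes, in that order (R = Rz(yaw) Ry(pitch) Rx(roll)).
In Python, from bench import env gives the robot as it stands.
- The arm moves only by the shell command python3 -m inch 'ROWS' [OPENING] [FORCE]. ROWS is JSON, a list of rows, each a list of 6 numbers: the shift along the tool's x, y, z scaled (see below), then the turn, a rotation vector about the tool's x, y, z scaled (see below). In form: [[dx, dy, dz, wx, wy, wz], ...]. A call has 1 to 12 rows; each row is the pose to reach, as a shift and turn from the pose commanded when the call began, along the tool's axes at that moment; what a row does not reach only later rows make up. The controller multiplies each number of a shift by 0.5 m and each number of a turn by 45 degrees. A row lasts 1/8 s, in which the tool goes at most 62.5 mm and 10.7 degrees, less where a joint would pass 70% of its speed; a pose out of reach is approached as far as the arm can. A call with a number of a shift or a turn outside -1 to 1 is refused whole. A call with a gripper value outside its range is refused whole. OPENING is the opening, from -1 (shut) to 1 (fully open), set as the call begins (- or left out, the last holds). The fingers move at their own pace and stop on an object; FORCE is the grip in N (left out, the last holds). Time passes only in rows, so rows that repeat a pose let the fingers close. It gives the time, the measured TCP pose, the force, the opening and the grip force at its end, in the units of the state.
- env.get_obs(): the state, without advancing time (a new reading comes with each control period).
- env.capture(name): name is "scene" or "top"; returns (picture, depth): 480x640x3 uint8, red, green, blue; 480x640 float32, m along the optical axis (not along the pixel's ray), 0 where there is no reading.
- env.calibration(name): a dict with "K" (3x3 intrinsics, pixels), "k1" (the pictures are not rectified: a ray, as slopes to the right and down, at radius r is drawn at 1 + k1 r^2 times it, then the intrinsics apply), "R" (3x3) and "t" (3): a world point X has camera coordinates R X + t. Camera axes: x right, y down, z forward; pixel columns grow to the right and rows downward; lengths in m; the calibration is good to about 2 mm. A picture is of the moment at which its call begins. calibration takes no time and is no camera call.
- env.sign_off(): hands the job in; it is judged then, once.
The state is a dict: "time": time; "joint_positions": joint angles; "qvel": joint speeds; "joint_torque": joint torques, N m; "eef_pos": TCP position; "tcp_rot": TCP orientation; "contact_force": force on the tool from outside, world axes, zero at the start; "torque": the same for the moment, N m; "grip_width": finger opening in m; "gripper_force": force on a finger pad.
Only numpy, scipy, OpenCV 4.12 (cv2) and the standard library are available. Lean on these libraries where they do the work, as an engineer would, in place of code of your own. Each camera call takes 0.05 s, during which the arm holds its last target. There are 200 camera calls.

## Task

Set the small solar panel up to charge: pick it up and lean it, cells up and orange end down, on its charging stand, with the orange end standing on the base against the front lip and its back resting on the steel bar. With its foot on the base, press it gently sideways against the orange contact block, so that its brass-contact edge is flush with the block and its orange end still against the lip, then let go. Do not force or drop anything, do not shift the bar, and leave the other things where they are.

Things in the scene. Friction and masses are not known exactly. Their poses are not given: they have to be found in the camera images.
- panel: Rigid solar panel 150 (x) x 64 (y) x 12 (z) mm, 0.15 to 0.3 kg: blue cells with white lines on top, aluminium rim, orange band on top at the -x (foot) end. Starts flat on the white top, cells up. Origin: centre of the underside; x along the length from orange foot to head, y across to the long edge with the brass contact, z out of the cells.
- panel_toe (a point): Middle of the panel's foot edge on the cell side: (-75, 0, 12) mm in the panel frame. On the stand it touches the lip.
- panel_contact (a point): Brass contact on the panel's +y long edge: (-60, 32, 6) mm in the panel frame; at home it meets the inner face of the contact block.
- stand: Fixed stand; origin under its centre, x from lip to bar, y to contact block, z up. Grey base 200 (x) x 140 (y) x 8 mm. Black lip across the front, 26 mm high, 12 thick, inner face at x = -60 mm. Black post 26 x 34 mm to z = 58 at x = 46, y = 0 below the bar. A placed panel rises from lip over bar at 36 to 46 degrees from level, centred on y = 0. Its -y side is open.
- contact_block: Orange block 34 (x) x 16 (y) x 30 (z) mm fixed on the stand's base, origin at the centre of its underside, at (-42, 40, 8) mm in the stand frame; its inner face, with the brass contact, is at y = +32 mm in the stand frame. Rigid.
- bar_mid (a point): Centre of the steel rest bar, 10 mm in diameter and 100 mm long, along the stand's y; at x = 40, y = 0 mm and z = 69.3 mm + joint value in the stand frame.
- rest_bar (a joint): Height setting of the rest bar, 0 (lowest) to 0.026 m; held by stiff friction (about 40 N), set differently in each start and to be left as it is.
- flask: Steel vacuum flask with black twist cap, 84 mm across, 260 mm high; origin under its centre. Leave alone.
- sugar_jar: Glass sugar jar with steel hinged lid, 86 mm across, 107 mm high; origin under its centre. Leave alone.
- yerba_tin: Green can, 90 mm across, 130 mm high; origin under its centre. Leave alone.
- plant_pot: Terracotta pot with a green plant, 96 mm across, pot 80 mm high, leaves to 150 mm; origin under its centre. Leave alone.
- coaster: Square wooden coaster 100 x 100 x 9 mm under the mate cup; origin under its centre. Leave alone.
- mate_cup: Black silicone mate cup, 80 mm across, 90 mm high, with a steel straw to 165 mm; stands on the coaster; origin under its centre. Leave alone.
- teaspoon: Steel spoon with a wooden handle, 150 mm long, lying along its x. Leave alone.
Things that resemble listed ones, but are neither listed nor needed, are in the scene too. Leave any red look-alike of the panel alone.

How it is judged:
By the outcome, as a careful person would: the job done as asked, in the order asked, and still so for the second after the job is handed in, with the robot touching nothing.
It also fails if it takes over 54 s, if anything falls off the work surface, if the arm or the gripper's body presses on something with over 40 N, if the wrist force passes 120 N, or if a joint passes its speed limit or range.

## Working session

There is one attempt and no reset: what is moved stays moved. The work goes in short steps, Python scripts to look and compute and a shell command to move; the robot and the scene stay as the last step left them, time stands still between calls to the robot, and variables do not carry over. Pictures are saved under pics/ and viewed, at most 10 in all, crops included, and the job is handed in when it is done.

```bash
mkdir -p pics; python3 - <<'E'
from bench import env
import cv2,numpy as np
for n in("scene","top"):
    p,d=env.capture(n); cv2.imwrite(f"pics/{n}0.png",p[:,:,::-1]); np.savez(f"pics/{n}0.npz",p=p,d=d)
    c=env.calibration(n); print(n,c)
o=env.get_obs(); print(o)
E
```

```text
scene {'K': array([[498.51251478,   0.        , 321.43582567],
       [  0.        , 498.51251478, 237.23400799],
       [  0.        ,   0.        ,   1.        ]]), 'k1': -0.13639439800997036, 'R': array([[ 0.59223135,  0.80565527, -0.01347647],
       [ 0.66664789, -0.49930528, -0.55342102],
       [-0.45259544,  0.31876922, -0.83279262]]), 't': array([-0.34169961, -0.37708897,  1.37420313])}
top {'K': array([[572.66208424,   0.        , 328.3086361 ],
       [  0.        , 572.66208424, 242.79430292],
       [  0.        ,   0.        ,   1.        ]]), 'k1': -0.018638401033047536, 'R': array([[-0.01423951, -0.99982781, -0.01189885],
       [-0.99728222,  0.01506155, -0.0721202 ],
       [ 0.072287  ,  0.01083955, -0.99732497]]), 't': array([-0.02293178,  0.59464042,  1.35978247])}
{'time': 0.1, 'joint_positions': array([-7.24320051e+01,  1.87270288e+01, -1.10859188e+01,  6.02779810e+01,
        1.22051442e-03,  8.23102018e+01]), 'qvel': array([ 0.03834471,  0.00761152,  0.13458525, -0.02966376, -0.06387429,
        0.0459029 ]), 'joint_torque': array([ 1.09307810e-03, -4.44239652e+01,  2.63037622e+01,  7.90861726e-03,
       -9.17126113e-05,  4.08120556e-06]), 'eef_pos': array([ 0.23452612, -0.49689408,  0.23059113]), 'tcp_rot': array([-1.79910052e+02, -1.33766699e-02,  2.52577816e+01]), 'contact_force': array([ 0.4419897 ,  0.07572549, -0.21289539]), 'torque': array([ 0.00485976, -0.01917587,  0.03004971]), 'gripper_force': 0.0, 'grip_width': 0.0856152817148329}
```

View pics/scene0.png

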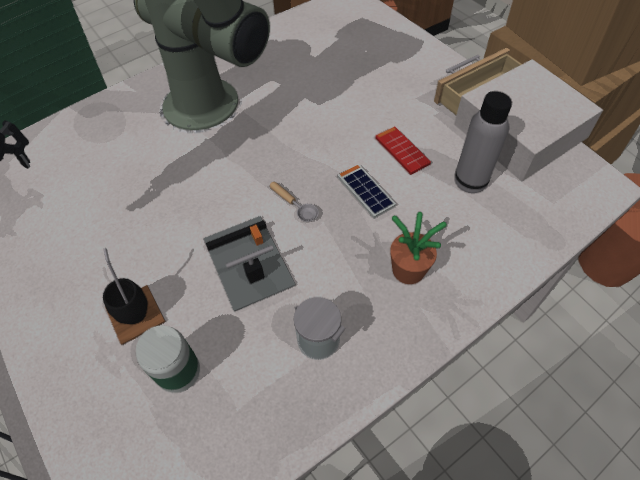

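View pics/top0.png

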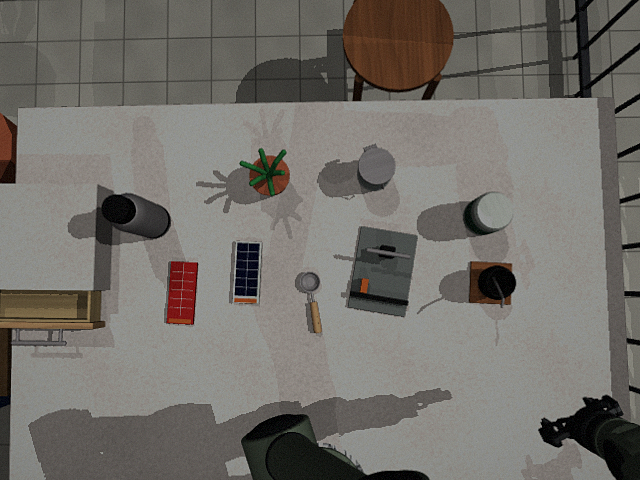

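Two things could be taken for the panel. The blue one is at top (246,272) / scene (367,190). The red look-alike is at top (182,292) / scene (403,149). I choose the blue one: it has blue cells and an orange band at its near end. The stand is at top (383,270) / scene (250,262), with the lip on the robot side and the block on its left. I'll check this in close crops.

```bash
python3 - <<'E'
import cv2,numpy as np
def crop(n,x,y,w,h,s):
    im=cv2.imread(f"pics/{n}0.png")[y:y+h,x:x+w]
    return cv2.convertScaleAbs(cv2.resize(im,None,fx=s,fy=s,interpolation=cv2.INTER_CUBIC),alpha=1.6)
# top: panel 220..270,232..312 ; stand 340..425, 220..320
a=crop("top",220,225,55,90,6); b=crop("top",340,222,80,100,6)
H=600
pad=lambda a:cv2.copyMakeBorder(a,0,H-a.shape[0],0,0,cv2.BORDER_CONSTANT)
cv2.imwrite("pics/ctop.png",np.hstack([pad(a),pad(b[:600])])[:, :800])
a=crop("scene",330,155,75,70,5); b=crop("scene",200,212,105,100,4)
cv2.imwrite("pics/cscene.png",np.hstack([pad(a),pad(b)]))
E
```

```text
(no output)
```

View pics/ctop.png

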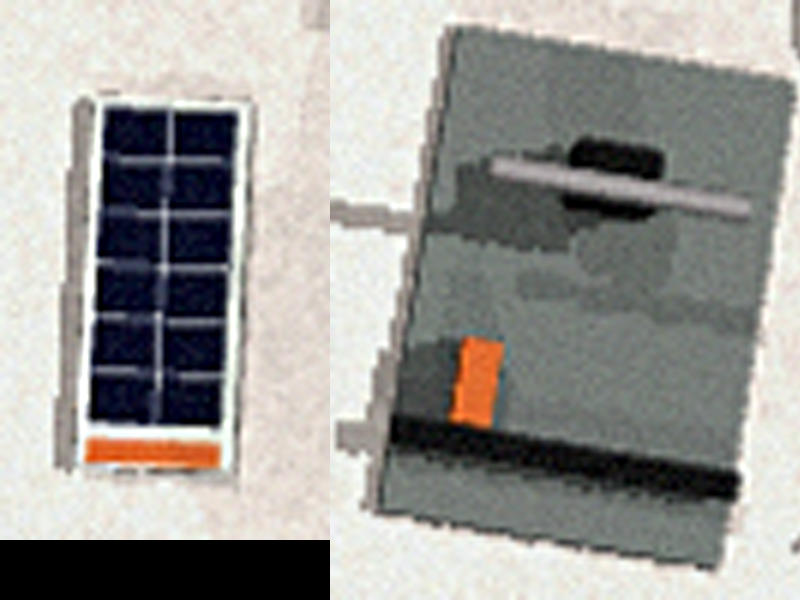

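View pics/cscene.png

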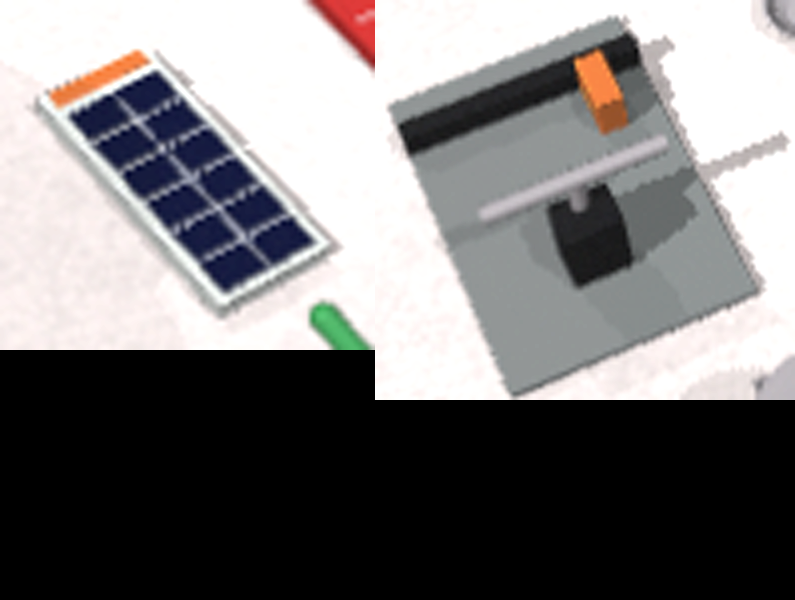

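The crops confirm it: the blue panel has its orange band towards the robot, top (246,301). The stand's lip is at top (378,297), its orange block at (364,286) on the left and its bar runs (367,249)–(410,256). Next I'll fit both models to corner pixels read from the two views.

```bash
cat > h.py <<'E'
from bench import env
import numpy as np, cv2
from scipy.optimize import least_squares
from scipy.spatial.transform import Rotation as Ro
C={n:env.calibration(n) for n in("scene","top")}
def proj(n,X):
    c=C[n]; P=np.atleast_2d(X)@c["R"].T+c["t"]; s=P[:,:2]/P[:,2:]
    s=s*(1+c["k1"]*(s**2).sum(1,keepdims=True)); return s*c["K"][0,0]+c["K"][:2,2]
def place(q,L): # x,y,z,yaw deg
    return np.asarray(L)@Ro.from_euler("z",q[3],degrees=True).as_matrix().T+q[:3]
E
python3 - <<'E'
from h import *
def pix(pts,x0,y0,s,ox=0): return [((u-ox+.5)/s-.5+x0,(v+.5)/s-.5+y0) for u,v in pts]
PL=np.array([[75,-32,12],[75,32,12],[-75,32,12],[-75,-32,12]])/1e3
# order head-right(-y), head-left(+y), foot-left, foot-right
pt=pix([(248,103),(98,97),(80,465),(236,473)],220,225,6)
ps=pix([(222,305),(333,243),(155,50),(40,100)],330,155,5)
for nm,use in(("both",("top","scene")),("top",("top",)),("scene",("scene",))):
    f=lambda q:np.concatenate([(proj(n,place(q if nm=="both" else [q[0],q[1],0,q[3]],PL))-o).ravel() for n,o in(("top",pt),("scene",ps)) if n in use])
    r=least_squares(f,[.5,.1,0,0]); print("panel",nm,r.x.round(4),r.fun.round(1))
B=[[-100,-70,8],[100,-70,8],[100,70,8],[-100,70,8]]
bt=pix([(718,568),(795,78),(452,28),(374,510)],340,222,6,330)
bs=pix([(390,107),(513,391),(761,290),(622,17)],200,212,4,375)
# bar ends centre, block top corners (inner-front/back)
bart=pix([(750,209),(492,167)],340,222,6,330); bars=pix([(482,214),(666,143)],200,212,4,375)
def sp(q): return np.vstack([place(q,np.array(B)/1e3),place(q,np.array([[40,-50,69.3],[40,50,69.3]])/1e3+[0,0,q[4]])])
f=lambda q:np.concatenate([(proj("top",sp(q))-(bt+bart)).ravel(),(proj("scene",sp(q))-(bs+bars)).ravel()])
r=least_squares(f,[.55,-.1,0,0,.01]); print("stand",r.x.round(4),r.fun.round(1))
for nm,(o,n) in dict(top=(bt+bart,"top"),scene=(bs+bars,"scene")).items():
    g=lambda q:(proj(n,sp([q[0],q[1],0,q[2],q[3]]))-o).ravel()
    r1=least_squares(g,[.55,-.1,0,.01]); print(nm,r1.x.round(4))
np.save("stand.npy",r.x)
# depth check, bar in top camera
d=np.load("pics/top0.npz")["d"]; c=C["top"]
for u,v in [(373,250),(405,255),(383,232),(246,270),(364,286),(300,350)]:
    xy=(np.array([u,v])-c["K"][:2,2])/c["K"][0,0]; z=d[v-1:v+2,u-1:u+2]; z=np.median(z)
    print((u,v),((np.r_[xy*z,z]-c["t"])@c["R"]).round(4))
E
```

```text
panel both [ 5.2780e-01  1.6780e-01 -1.9000e-03 -3.2643e+00] [ 0.4 -0.3 -0.8 -0.4 -1.1 -0.  -0.7 -0.2  0.   0.7 -0.1  0.8 -1.9 -0.9
 -0.4 -0. ]
panel top [ 0.5272  0.1662  3.9904 -2.7089] [ 0.7 -0.3 -0.5 -0.1 -0.3  0.4  0.1 -0. ]
panel scene [ 0.5293  0.1682  0.0059 -3.981 ] [ 0.2  0.6  0.4  0.9 -1.  -1.2  0.3 -0.5]
stand [ 5.25400e-01 -1.60800e-01 -2.20000e-03 -1.04713e+01  1.52000e-02] [-0.4  0.2 -0.2  0.5  0.3 -0.7 -0.2  0.1 -0.6  0.  -0.6 -0.2 -0.3 -0.5
 -0.3  1.4 -0.2  0.2 -1.  -0.5  0.1  0.4  0.3 -0.6]
top [  0.5251  -0.1611 -10.1426   0.0221]
scene [  0.5265  -0.1605 -10.7597   0.0142]
(373, 250) [ 0.5712 -0.1344  0.0905]
(405, 255) [ 0.5588 -0.2074  0.0881]
(383, 232) [ 0.6193 -0.1648  0.0108]
(246, 270) [0.5318 0.1687 0.0133]
(364, 286) [ 0.4892 -0.1148  0.0394]
(300, 350) [3.37e-01 4.07e-02 3.00e-04]
```

```bash
cat >> h.py <<'E'
def plan(p,rpy):
    o=env.get_obs(); R0=Ro.from_euler("xyz",o["tcp_rot"],degrees=True); R=Ro.from_euler("xyz",rpy,degrees=True)
    w=(R0.inv()*R).as_rotvec(degrees=True)
    print("d",(R0.inv().apply(np.array(p)-o["eef_pos"])/.5).round(4),"w",(w/45).round(4),"|d|mm",round(1e3*np.linalg.norm(np.array(p)-o["eef_pos"])),"deg",round(np.linalg.norm(w),1))
    print("at",o["time"],o["eef_pos"].round(4),o["tcp_rot"].round(2),"F",o["contact_force"].round(2),"grip",round(o["grip_width"],4),round(o["gripper_force"],1),"q",o["joint_positions"].round(0))
E
python3 -c "
from h import *
plan([.528,.1675,.15],[180,0,176.7])
plan([.38,-.16,.23],[180,0,100])"
```

```text
d [ 1.0978 -0.9511  0.1629] w [-3.0000e-04 -2.7000e-03 -3.3654e+00] |d|mm 731 deg 151.4
at 0.1 [ 0.2345 -0.4969  0.2306] [-1.7991e+02 -1.0000e-02  2.5260e+01] F [ 0.44  0.08 -0.21] grip 0.0856 0.0 q [-72.  19. -11.  60.   0.  82.]
d [ 0.5506 -0.4852  0.0021] w [-1.5000e-03 -1.6000e-03 -1.6609e+00] |d|mm 367 deg 74.7
at 0.1 [ 0.2345 -0.4969  0.2306] [-1.7991e+02 -1.0000e-02  2.5260e+01] F [ 0.44  0.08 -0.21] grip 0.0856 0.0 q [-72.  19. -11.  60.   0.  82.]
```

```bash
python3 -m inch '[[0.55,-0.485,0,0,0,-1],[0.55,-0.485,0,0,0,-1],[0.55,-0.485,0,0,0,-1],[0.55,-0.485,0,0,0,-1],[0.55,-0.485,0,0,0,-1],[0.55,-0.485,0,0,0,-1]]' 1; python3 -c "
from h import *
plan([.528,.1675,.18],[180,0,176.7])"
```

```text
time: 0.85
eef_pos: [0.3802, -0.1586, 0.2312]
tcp_rot: [-180.0, -0.0, 70.3]
contact_force: [0.7, -1.2, 0.1]
grip_width: 0.0852
gripper_force: 0.0
d [0.7137 0.0584 0.1025] w [ 2.0000e-04 -2.0000e-04 -2.3647e+00] |d|mm 362 deg 106.4
at 0.85 [ 0.3802 -0.1586  0.2312] [-1.800e+02 -1.000e-02  7.029e+01] F [ 0.71 -1.15  0.1 ] grip 0.0852 0.0 q [-33.   4. -30.  56.   0.  77.]
```

```bash
python3 -m inch '[[0.714,0.058,0.1,0,0,-1],[0.714,0.058,0.1,0,0,-1],[0.714,0.058,0.1,0,0,-1],[0.714,0.058,0.1,0,0,-1],[0.714,0.058,0.1,0,0,-1],[0.714,0.058,0.1,0,0,-1]]'; python3 -m inch '[[0,0,0,0,0,-1],[0,0,0,0,0,-1],[0,0,0,0,0,-1],[0,0,0,0,0,-1],[0,0,0,0,0,-1]]'; python3 -c "
from h import *
plan([.528,.1675,.08],[180,0,176.7])"
```

```text
time: 1.6
eef_pos: [0.5281, 0.1678, 0.1805]
tcp_rot: [-180.0, -0.0, 115.4]
contact_force: [0.9, -0.5, -0.1]
grip_width: 0.0853
gripper_force: 0.0
time: 2.22
eef_pos: [0.5275, 0.1654, 0.1809]
tcp_rot: [-180.0, -0.0, 160.2]
contact_force: [0.1, -0.2, -0.2]
grip_width: 0.0856
gripper_force: 0.0
d [0.0003 0.0044 0.2018] w [-0.0004 -0.0011 -0.3657] |d|mm 101 deg 16.5
at 2.225 [0.5275 0.1654 0.1809] [-1.7997e+02 -4.0000e-02  1.6025e+02] F [ 0.13 -0.19 -0.22] grip 0.0856 0.0 q [ 10.  21. -15.  54.   0.  30.]
```

```bash
python3 -m inch '[[0,0.003,0.1,0,0,-0.366],[0,0.003,0.2,0,0,-0.366],[0,0.003,0.2,0,0,-0.366],[0,0.003,0.2,0,0,-0.366]]'; python3 -c "
from h import *
p,d=env.capture('scene'); cv2.imwrite('pics/s1.png',cv2.convertScaleAbs(cv2.resize(p[100:260,280:480,::-1],None,fx=3.7,fy=3.7,interpolation=2),alpha=1.6))
plan([.528,.1675,.0],[180,0,176.7])"
```

```text
time: 2.72
eef_pos: [0.5292, 0.167, 0.0826]
tcp_rot: [180.0, 0.1, 176.6]
contact_force: [0.9, 1.0, -0.3]
grip_width: 0.0856
gripper_force: 0.0
d [0.0043 0.0004 0.1665] w [ 0.0009  0.0037 -0.0018] |d|mm 83 deg 0.2
at 2.775 [0.5299 0.1671 0.0833] [1.7996e+02 1.7000e-01 1.7662e+02] F [ 0.54 -0.66  0.49] grip 0.0856 0.0 q [ 10.  27. -22.  41.   0.  13.]
```

View pics/s1.png

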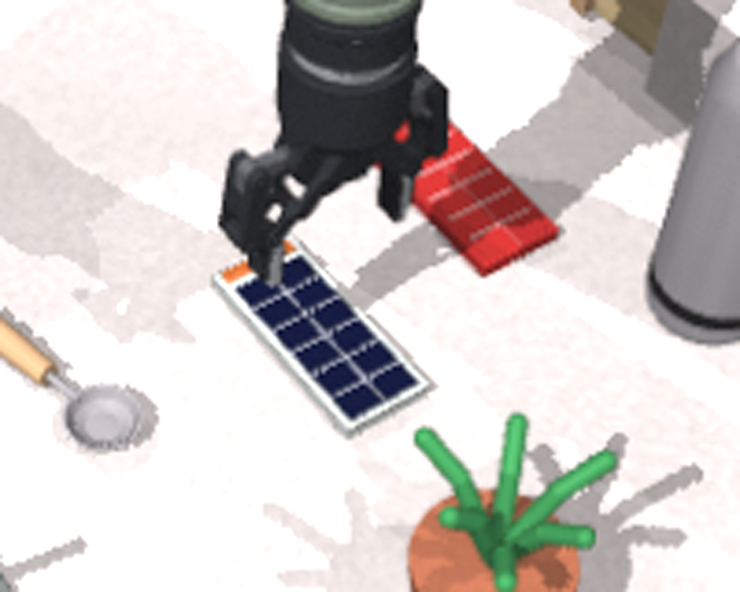

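The open gripper (tips at about (270,270) and (400,210) in the crop) straddles the blue panel and is clear of the red one. I'll go down.

```bash
python3 -m inch '[[0.003,0,0.08,0,0,0],[0.003,0,0.14,0,0,0],[0.003,0,0.16,0,0,0],[0.003,0,0.17,0,0,0],[0.003,0,0.17,0,0,0],[0.003,0,0.17,0,0,0]]'; python3 -c "
from h import *
plan([.528,.1675,-.003],[180,0,176.7])"
```

```text
time: 3.52
eef_pos: [0.5278, 0.1671, -0.0026]
tcp_rot: [180.0, 0.1, 176.7]
contact_force: [0.6, -0.9, -0.6]
grip_width: 0.0858
gripper_force: 0.0
d [-0.0004  0.0008  0.0008] w [0.0006 0.0023 0.0004] |d|mm 1 deg 0.1
at 3.525 [ 0.5278  0.1671 -0.0026] [1.7997e+02 1.1000e-01 1.7672e+02] F [ 0.64 -0.94 -0.64] grip 0.0858 0.0 q [ 10.  34. -26.  30.   0.  13.]
```

```bash
python3 -m inch '[[0,0,0,0,0,0],[0,0,0,0,0,0],[0,0,0,0,0,0],[0,0,0,0,0,0],[0,0,0,0,0,0],[0,0,0,0,0,0]]' -1 30
```

```text
time: 4.28
eef_pos: [0.5273, 0.1671, -0.003]
tcp_rot: [180.0, 0.1, 176.7]
contact_force: [-0.7, -0.1, 5.2]
grip_width: 0.0631
gripper_force: 32.7
```

Gripped at 63 mm, which matches the 64 mm panel. Lift, then compute the poses over the stand.

```bash
cat >> h.py <<'E'
S=np.array([.5255,-.161,0]); SY=-10.5
TP=np.array([0.0005,0,-.003]) # panel origin in tool frame (x flipped vs panel)
def target(th,dx=0,dy=0,dz=0):
    """tool pose with panel toe at lip+dx, y offset dy, heel at base+dz (stand axes, mm)"""
    t=np.radians(th); Rs=Ro.from_euler("z",SY,degrees=True); Rp=Rs*Ro.from_euler("y",-th,degrees=True)
    heel=np.array([-60+12*np.sin(t)+dx,dy,8+dz])/1e3
    org=S+Rs.apply(heel)+Rp.apply([.075,0,0])
    Rt=Rp*Ro.from_euler("y",180,degrees=True)
    return org-Rt.apply(TP),Rt.as_euler("xyz",degrees=True)
E
python3 -m inch '[[0,0,-0.04,0,0,0],[0,0,-0.12,0,0,0],[0,0,-0.24,0,0,0],[0,0,-0.36,0,0,0],[0,0,-0.36,0,0,0],[0,0,-0.36,0,0,0]]'; python3 -c "
from h import *
print(target(45,10,-8,70)); plan(*target(45,10,-8,70))"
```

```text
time: 5.03
eef_pos: [0.5263, 0.1668, 0.1757]
tcp_rot: [-180.0, -0.0, 176.7]
contact_force: [-0.6, -1.3, -2.3]
grip_width: 0.0633
gripper_force: 34.7
(array([ 0.53780096, -0.17141609,  0.12926524]), array([180. ,  45. , 169.5]))
d [-0.0618 -0.674   0.0929] w [ 0.0627 -0.9996  0.1523] |d|mm 342 deg 45.6
at 5.025 [0.5263 0.1668 0.1757] [-1.7999e+02 -4.0000e-02  1.7672e+02] F [-0.58 -1.32 -2.32] grip 0.0633 34.7 q [ 10.  21. -16.  53.  -0.  13.]
```

```bash
python3 -m inch '[[-0.01,-0.1,0,0.01,-0.17,0.02],[-0.02,-0.22,0,0.02,-0.34,0.05],[-0.03,-0.34,0,0.03,-0.51,0.08],[-0.04,-0.46,0,0.05,-0.7,0.1],[-0.05,-0.57,0.03,0.06,-0.87,0.13],[-0.062,-0.65,0.06,0.063,-1,0.152],[-0.062,-0.674,0.093,0.063,-1,0.152],[-0.062,-0.674,0.093,0.063,-1,0.152],[-0.062,-0.674,0.093,0.063,-1,0.152]]'; python3 -c "
from h import *
plan(*target(45,10,-8,70))
for n,(x,y,w,h) in dict(top=(330,190,110,140),scene=(190,150,140,170)).items():
    p,d=env.capture(n); np.savez(f'pics/{n}2.npz',p=p,d=d)
    cv2.imwrite(f'pics/{n}2.png',cv2.convertScaleAbs(cv2.resize(p[y:y+h,x:x+w,::-1],None,fx=3.5,fy=3.5,interpolation=2),alpha=1.6))
a=cv2.imread('pics/top2.png');b=cv2.imread('pics/scene2.png');a=cv2.copyMakeBorder(a,0,b.shape[0]-a.shape[0],0,0,0);cv2.imwrite('pics/c2.png',np.hstack([a,b])[:600,:800]);print(a.shape,b.shape)
"
```

```text
time: 6.15
eef_pos: [0.5381, -0.1703, 0.129]
tcp_rot: [179.9, 44.9, 169.5]
contact_force: [0.1, -0.2, -1.0]
grip_width: 0.0629
gripper_force: 34.8
d [-0.0003 -0.0022 -0.0005] w [ 0.0018 -0.0013 -0.0002] |d|mm 1 deg 0.1
at 6.15 [ 0.5381 -0.1703  0.129 ] [179.91  44.94 169.49] F [ 0.08 -0.22 -0.98] grip 0.0629 34.8 q [-34.  12. -65. -30.  16. -17.]
(595, 385, 3) (595, 490, 3)
```

View pics/c2.png

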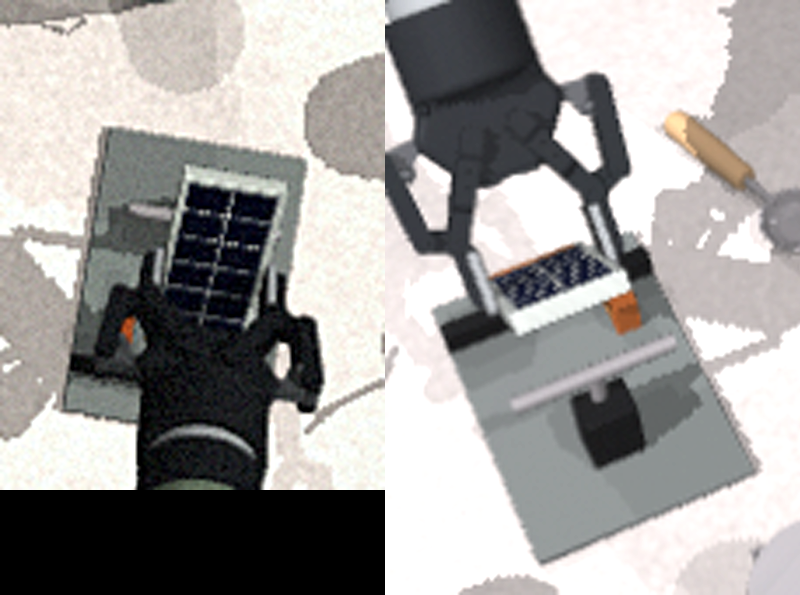

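Both views show the panel held level across the fingers, head end up at (235,170) in the top half and (570,300) in the scene half. I'll compare that with the predicted corners.

```bash
python3 -c "
from h import *
o=env.get_obs(); Rt=Ro.from_euler('xyz',o['tcp_rot'],degrees=True); Rp=Rt*Ro.from_euler('y',180,degrees=True)
org=o['eef_pos']+Rt.apply(TP)
L=np.array([[75,-32,12],[75,32,12],[75,-32,0],[75,32,0],[-75,-32,12],[-75,32,12]])/1e3
X=org+Rp.apply(L)
print('top');print(((proj('top',X)-[330,190]+.5)*3.5-.5).round(0).tolist())
print('scene');print(((proj('scene',X)-[190,150]+.5)*3.5-.5+[385,0]).round(0).tolist())
print(X.round(3).tolist())
a=cv2.imread('pics/c2.png')
for q in ((proj('top',X)-[330,190]+.5)*3.5-.5)[:4]: cv2.circle(a,tuple(int(v) for v in q),2,(0,0,255),-1)
for q in ((proj('scene',X)-[190,150]+.5)*3.5-.5+[385,0])[:6]: cv2.circle(a,tuple(int(v) for v in q),2,(0,0,255),-1)
l=a[130:280,130:330];r=a[220:350,470:650]
cv2.imwrite('pics/c3.png',np.hstack([cv2.resize(l,(400,300)),cv2.resize(r,(400,289))[:300] if 0 else cv2.copyMakeBorder(cv2.resize(r,(400,289)),0,11,0,0,0)]))
"
```

```text
top
[[288.0, 194.0], [183.0, 176.0], [288.0, 181.0], [184.0, 163.0], [241.0, 365.0], [143.0, 348.0]]
scene
[[508.0, 313.0], [624.0, 267.0], [516.0, 335.0], [632.0, 288.0], [479.0, 278.0], [579.0, 239.0]]
[[0.574, -0.209, 0.194], [0.586, -0.146, 0.194], [0.583, -0.211, 0.185], [0.594, -0.148, 0.185], [0.47, -0.19, 0.087], [0.482, -0.127, 0.087]]
```

View pics/c3.png

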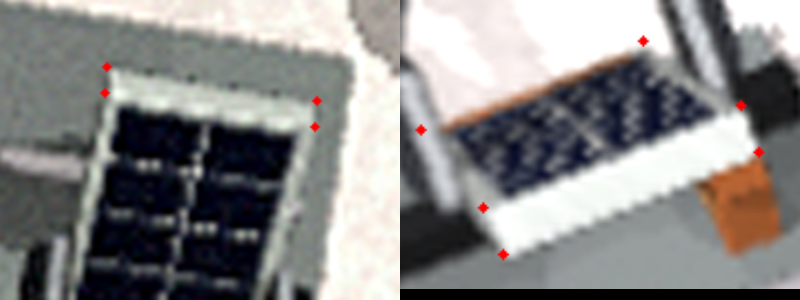

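The predicted corners match within about 1 px, so the in-hand pose holds. Descend to just above the base.

```bash
python3 -m inch '[[0.03,0,0.03,0,0,0],[0.06,0,0.06,0,0,0],[0.085,0,0.085,0,0,0],[0.085,0,0.085,0,0,0],[0.085,0,0.085,0,0,0]]';  python3 -c "
from h import *
plan(*target(45,5,-6,3)); plan(*target(45,5,-6,-2))"
```

```text
time: 6.88
eef_pos: [0.5393, -0.171, 0.0706]
tcp_rot: [-180.0, 45.1, 169.6]
contact_force: [0.4, 0.9, -0.8]
grip_width: 0.0631
gripper_force: 34.8
d [0.0209 0.0027 0.0028] w [0.0008 0.0029 0.0016] |d|mm 11 deg 0.2
at 6.875 [ 0.5393 -0.171   0.0706] [-179.96   45.13  169.6 ] F [ 0.41  0.89 -0.83] grip 0.0631 34.8 q [-34.  24. -68. -45.  16. -17.]
d [0.028  0.0027 0.0098] w [0.0008 0.0029 0.0016] |d|mm 15 deg 0.2
at 6.875 [ 0.5393 -0.171   0.0706] [-179.96   45.13  169.6 ] F [ 0.41  0.89 -0.83] grip 0.0631 34.8 q [-34.  24. -68. -45.  16. -17.]
```

```bash
python3 -m inch '[[0.01,0.002,0.001,0,0,0],[0.021,0.003,0.003,0,0,0],[0.021,0.003,0.003,0,0,0],[0.021,0.003,0.003,0,0,0]]'; python3 -m inch '[[0.0014,0,0.0014,0,0,0],[0.0028,0,0.0028,0,0,0],[0.0028,0,0.0028,0,0,0]]';python3 -m inch '[[0.0014,0,0.0014,0,0,0],[0.0014,0,0.0014,0,0,0]]'
```

```text
time: 7.38
eef_pos: [0.5326, -0.1687, 0.0611]
tcp_rot: [180.0, 45.1, 169.5]
contact_force: [0.2, 0.4, -2.7]
grip_width: 0.0628
gripper_force: 34.8
time: 7.75
eef_pos: [0.533, -0.1689, 0.0595]
tcp_rot: [-180.0, 45.1, 169.5]
contact_force: [-0.7, -0.3, -0.1]
grip_width: 0.0629
gripper_force: 34.9
time: 8.0
eef_pos: [0.5335, -0.169, 0.059]
tcp_rot: [-180.0, 45.2, 169.6]
contact_force: [1.5, 0.8, 3.9]
grip_width: 0.0629
gripper_force: 35.1
```

```bash
python3 -m inch '[[0.0014,0,-0.0014,0,0,0],[0.0028,0,-0.0028,0,0,0],[0.0042,0,-0.0042,0,0,0],[0.0042,0,-0.0042,0,0,0]]'; python3 -m inch '[[0.0014,0,-0.0014,0,0,0],[0.0014,0,-0.0014,0,0,0]]'; python3 -m inch '[[0.0014,0,-0.0014,0,0,0],[0.0014,0,-0.0014,0,0,0]]'
```

```text
time: 8.5
eef_pos: [0.5308, -0.1689, 0.0592]
tcp_rot: [-179.9, 45.2, 169.6]
contact_force: [3.5, 0.0, 5.5]
grip_width: 0.0633
gripper_force: 35.1
time: 8.75
eef_pos: [0.5298, -0.1687, 0.0592]
tcp_rot: [-179.9, 45.2, 169.6]
contact_force: [2.7, -0.4, 4.5]
grip_width: 0.0629
gripper_force: 35.1
time: 9.0
eef_pos: [0.5288, -0.1686, 0.0592]
tcp_rot: [-179.9, 45.2, 169.6]
contact_force: [3.0, -0.2, 4.8]
grip_width: 0.0635
gripper_force: 35.1
```

```bash
python3 -m inch '[[0.0014,0,-0.0014,0,0,0],[0.0014,0,-0.0014,0,0,0]]'; python3 -m inch '[[0.0014,0,-0.0014,0,0,0],[0.0014,0,-0.0014,0,0,0]]'; python3 -c "
from h import *
plan(*target(45,0,-6,0))"
```

```text
time: 9.25
eef_pos: [0.5278, -0.1685, 0.0592]
tcp_rot: [-179.9, 45.2, 169.6]
contact_force: [2.2, -0.9, 5.3]
grip_width: 0.0631
gripper_force: 35.1
time: 9.5
eef_pos: [0.5273, -0.1684, 0.0595]
tcp_rot: [-179.9, 45.3, 169.6]
contact_force: [4.1, -0.9, 5.1]
grip_width: 0.0631
gripper_force: 35.0
d [-0.0008  0.0018  0.0016] w [-0.0007  0.0062  0.0016] |d|mm 1 deg 0.3
at 9.5 [ 0.5273 -0.1684  0.0595] [-179.89   45.28  169.6 ] F [ 4.06 -0.88  5.11] grip 0.0631 35.0 q [-35.  26. -70. -49.  17. -18.]
```

```bash
python3 -m inch '[[0.0014,0,-0.0014,0,0,0],[0.0014,0,-0.0014,0,0,0]]'; python3 -c "
from h import *
plan(*target(45,0,-6,0));plan(*target(42,0,-6,0))"
```

```text
time: 9.75
eef_pos: [0.527, -0.1683, 0.06]
tcp_rot: [-179.9, 45.3, 169.6]
contact_force: [5.7, -0.4, 4.7]
grip_width: 0.0629
gripper_force: 34.8
d [-0.0008  0.0018  0.0027] w [-0.0003  0.0077  0.0021] |d|mm 2 deg 0.4
at 9.75 [ 0.527  -0.1683  0.06  ] [-179.89   45.35  169.63] F [ 5.73 -0.45  4.67] grip 0.0629 34.8 q [-35.  26. -70. -49.  17. -18.]
d [0.0005 0.0018 0.01  ] w [-0.0004  0.0744  0.002 ] |d|mm 5 deg 3.4
at 9.75 [ 0.527  -0.1683  0.06  ] [-179.89   45.35  169.63] F [ 5.73 -0.45  4.67] grip 0.0629 34.8 q [-35.  26. -70. -49.  17. -18.]
```

```bash
python3 -m inch '[[0.0003,0,0.0024,0,0.022,0],[0.0007,0,0.0048,0,0.044,0],[0.0007,0,0.0048,0,0.044,0]]'; python3 -m inch '[[0.0002,0,0.0012,0,0.011,0],[0.0002,0,0.0012,0,0.011,0]]'; python3 -m inch '[[0.0002,0,0.0012,0,0.011,0],[0.0002,0,0.0012,0,0.011,0]]'; python3 -c "
from h import *
plan(*target(42,0,-6,0))"
```

```text
time: 10.12
eef_pos: [0.5284, -0.1686, 0.058]
tcp_rot: [-179.9, 43.3, 169.6]
contact_force: [5.8, -1.1, 3.5]
grip_width: 0.0629
gripper_force: 34.8
time: 10.38
eef_pos: [0.5287, -0.1687, 0.0574]
tcp_rot: [-179.9, 42.8, 169.6]
contact_force: [5.5, -0.3, 5.4]
grip_width: 0.0632
gripper_force: 34.8
time: 10.62
eef_pos: [0.5291, -0.1688, 0.057]
tcp_rot: [-179.9, 42.4, 169.6]
contact_force: [6.3, -1.7, 4.7]
grip_width: 0.0633
gripper_force: 34.8
d [-0.0009  0.0021  0.0026] w [-0.0009  0.008   0.002 ] |d|mm 2 deg 0.4
at 10.625 [ 0.5291 -0.1688  0.057 ] [-179.88   42.36  169.62] F [ 6.27 -1.74  4.67] grip 0.0633 34.8 q [-34.  24. -67. -42.  15. -18.]
```

```bash
for i in 1; do python3 -m inch '[[0.0002,0,0.0012,0,0.011,0],[0.0002,0,0.0012,0,0.011,0]]'; python3 -c "from h import *;print(env.get_obs()['torque'])"; python3 -m inch '[[0.0002,0,0.0012,0,0.011,0],[0.0002,0,0.0012,0,0.011,0]]';python3 -c "from h import *;print(env.get_obs()['torque'])"; python3 -m inch '[[0.0002,0,0.0012,0,0.011,0],[0.0002,0,0.0012,0,0.011,0]]';python3 -c "from h import *;print(env.get_obs()['torque'])"; done
```

```text
time: 10.88
eef_pos: [0.5294, -0.1688, 0.0564]
tcp_rot: [-179.9, 41.9, 169.6]
contact_force: [5.9, -0.4, 4.5]
grip_width: 0.0629
gripper_force: 34.8
[-0.0751841  -0.8290726   0.06128117]
time: 11.12
eef_pos: [0.5298, -0.1689, 0.0559]
tcp_rot: [-179.9, 41.4, 169.6]
contact_force: [6.0, -0.6, 4.0]
grip_width: 0.0627
gripper_force: 34.8
[-0.00190697 -0.81204256  0.07947469]
time: 11.38
eef_pos: [0.5299, -0.1689, 0.0557]
tcp_rot: [-179.9, 40.9, 169.6]
contact_force: [1.5, -0.5, 9.6]
grip_width: 0.0631
gripper_force: 35.5
[-0.10183398 -0.94877583  0.04228197]
```

Bar contact: Fx fell from 6.0 to 1.5 N and Fz rose from 4.0 to 9.6 N. Now slide sideways towards the block.

```bash
python3 -m inch '[[0,0.002,0,0,0,0],[0,0.004,0,0,0,0],[0,0.006,0,0,0,0],[0,0.008,0,0,0,0],[0,0.008,0,0,0,0]]'; python3 -m inch '[[0,0.002,0,0,0,0],[0,0.002,0,0,0,0]]';python3 -m inch '[[0,0.002,0,0,0,0],[0,0.002,0,0,0,0]]'; python3 -c "
from h import *
plan(*target(41,0,0,0));print(env.get_obs()['torque'])"
```

```text
time: 12.0
eef_pos: [0.5301, -0.1677, 0.0557]
tcp_rot: [-179.5, 40.9, 169.6]
contact_force: [-3.1, -7.9, 10.7]
grip_width: 0.0628
gripper_force: 35.8
time: 12.25
eef_pos: [0.5303, -0.1667, 0.0557]
tcp_rot: [-179.5, 40.9, 169.6]
contact_force: [-2.3, -7.1, 10.8]
grip_width: 0.0629
gripper_force: 35.8
time: 12.5
eef_pos: [0.5305, -0.1657, 0.0557]
tcp_rot: [-179.5, 40.9, 169.6]
contact_force: [-2.0, -7.3, 10.6]
grip_width: 0.0634
gripper_force: 35.8
d [-0.0011  0.0075  0.002 ] w [-0.0098 -0.003   0.0015] |d|mm 4 deg 0.5
at 12.5 [ 0.5305 -0.1657  0.0557] [-179.5    40.87  169.59] F [-2.01 -7.3  10.64] grip 0.0634 35.8 q [-33.  23. -66. -38.  14. -17.]
[-1.24392929 -0.45563404 -0.75422701]
```

```bash
python3 -m inch '[[0,0,-0.0012,0,0,0],[0,0.002,-0.0012,0,0,0],[0,0.002,-0.0012,0,0,0]]'; python3 -m inch '[[0,0.002,0,0,0,0],[0,0.002,0,0,0,0]]';python3 -m inch '[[0,0.002,0,0,0,0],[0,0.002,0,0,0,0]]'; python3 -c "
from h import *
plan(*target(41,0,0,0));print(env.get_obs()['torque'])"
```

```text
time: 12.88
eef_pos: [0.5307, -0.1637, 0.0558]
tcp_rot: [-179.6, 40.9, 169.6]
contact_force: [5.0, -4.9, 2.8]
grip_width: 0.0631
gripper_force: 34.8
time: 13.12
eef_pos: [0.5308, -0.163, 0.0558]
tcp_rot: [-179.6, 40.8, 169.6]
contact_force: [4.0, -5.9, 2.8]
grip_width: 0.0629
gripper_force: 34.8
time: 13.38
eef_pos: [0.5308, -0.163, 0.0558]
tcp_rot: [-179.5, 40.8, 169.6]
contact_force: [2.3, -9.6, 3.1]
grip_width: 0.0633
gripper_force: 34.9
d [-0.0011  0.002   0.0024] w [-0.0104 -0.0036  0.002 ] |d|mm 2 deg 0.5
at 13.375 [ 0.5308 -0.163   0.0558] [-179.45   40.84  169.62] F [ 2.3  -9.55  3.12] grip 0.0633 34.9 q [-32.  23. -66. -38.  14. -17.]
[-1.45306717 -0.25257095 -0.63737747]
```

Block contact: y stopped while Fy rose to 9.6 N. Seat the panel back on the bar, then release.

```bash
python3 -m inch '[[0.0004,-0.001,0.001,0,0,0],[0.0004,-0.001,0.001,0,0,0]]'; python3 -m inch '[[0,0,0,0,0,0],[0,0,0,0,0,0],[0,0,0,0,0,0],[0,0,0,0,0,0]]' 0.8; python3 -c "
from h import *
plan(*target(41,0,0,0))
for n,(x,y,w,h) in dict(top=(330,190,110,140),scene=(190,150,140,170)).items():
    p,d=env.capture(n)
    cv2.imwrite(f'pics/{n}3.png',cv2.convertScaleAbs(cv2.resize(p[y:y+h,x:x+w,::-1],None,fx=3.5,fy=3.5,interpolation=2),alpha=1.6))
a=cv2.imread('pics/top3.png');b=cv2.imread('pics/scene3.png');a=cv2.copyMakeBorder(a,0,b.shape[0]-a.shape[0],0,0,0);cv2.imwrite('pics/c4.png',np.hstack([a,b])[:600,:800])"
```

```text
time: 13.62
eef_pos: [0.531, -0.163, 0.0557]
tcp_rot: [-179.5, 40.9, 169.6]
contact_force: [-0.4, -6.6, 9.3]
grip_width: 0.0634
gripper_force: 35.7
time: 14.12
eef_pos: [0.5287, -0.159, 0.0532]
tcp_rot: [180.0, 40.5, 169.5]
contact_force: [-0.7, -0.1, -0.4]
grip_width: 0.0768
gripper_force: 0.0
d [-0.0088 -0.0052  0.002 ] w [ 0.0008 -0.0103  0.    ] |d|mm 5 deg 0.5
at 14.125 [ 0.5287 -0.159   0.0532] [179.97  40.54 169.5 ] F [-0.73 -0.09 -0.4 ] grip 0.0768 0.0 q [-32.  23. -66. -38.  14. -17.]
```

View pics/c4.png

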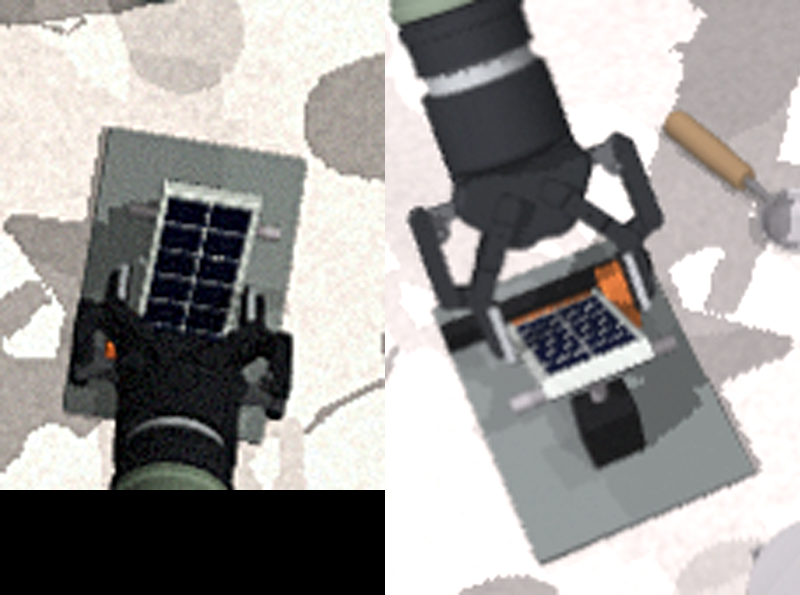

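Released: the fingers stand clear of the panel edges (scene half, (500,330) and (635,280)) and the panel rests on the bar. Withdraw along the tool axis.

```bash
python3 -m inch '[[0,-0.003,-0.01,0,0,0],[0,-0.004,-0.04,0,0,0],[0,-0.004,-0.1,0,0,0],[0,-0.004,-0.18,0,0,0],[0,-0.004,-0.26,0,0,0],[0,-0.004,-0.26,0,0,0]]'; python3 -m inch '[[0.1,-0.1,-0.1,0,0,0],[0.1,-0.25,-0.1,0,0,0],[0.1,-0.4,-0.1,0,0,0],[0.1,-0.5,-0.1,0,0,0],[0.1,-0.5,-0.1,0,0,0],[0.1,-0.5,-0.1,0,0,0]]'; python3 -c "
from h import *
plan(*target(41,0,0,0))
for n,(x,y,w,h) in dict(top=(330,200,90,130),scene=(195,200,110,120)).items():
    p,d=env.capture(n); cv2.imwrite(f'pics/{n}full4.png',p[:,:,::-1])
    cv2.imwrite(f'pics/{n}4.png',cv2.convertScaleAbs(cv2.resize(p[y:y+h,x:x+w,::-1],None,fx=4,fy=4,interpolation=2),alpha=1.6))
a=cv2.imread('pics/top4.png');b=cv2.imread('pics/scene4.png');b=cv2.copyMakeBorder(b,0,a.shape[0]-b.shape[0],0,0,0);cv2.imwrite('pics/c5.png',np.hstack([a,b])[:600,:800])
Rs=Ro.from_euler('z',SY,degrees=True)
for th in(41,):
    Rp=Rs*Ro.from_euler('y',-th,degrees=True);t=np.radians(th)
    X=S+Rs.apply([-.06+.012*np.sin(t),0,.008])+Rp.apply([.075,0,0])+Rp.apply(np.array([[75,-32,12],[75,32,12],[-75,32,12],[-75,-32,12]])/1e3)
    print(((proj('top',X)-[330,200]+.5)*4-.5).round().tolist());print(((proj('scene',X)-[195,200]+.5)*4-.5+[360,0]).round().tolist())
"
```

```text
time: 14.98
eef_pos: [0.4455, -0.1465, 0.1553]
tcp_rot: [-179.8, 40.9, 169.6]
contact_force: [0.1, -0.9, -0.4]
grip_width: 0.0768
gripper_force: 0.0
time: 15.72
eef_pos: [0.3303, -0.3822, 0.1567]
tcp_rot: [-180.0, 40.6, 169.4]
contact_force: [0.5, 1.2, 0.1]
grip_width: 0.0769
gripper_force: 0.0
d [-0.1078  0.5069  0.3594] w [-0.0021 -0.0091 -0.0024] |d|mm 315 deg 0.4
at 15.725 [ 0.3303 -0.3822  0.1567] [-180.     40.59  169.36] F [0.52 1.2  0.06] grip 0.0769 0.0 q [-80.   8. -52.  13.  37. -64.]
[[297.0, 196.0], [185.0, 177.0], [142.0, 373.0], [248.0, 391.0]]
[[519.0, 236.0], [642.0, 187.0], [584.0, 128.0], [477.0, 171.0]]
```

View pics/c5.png

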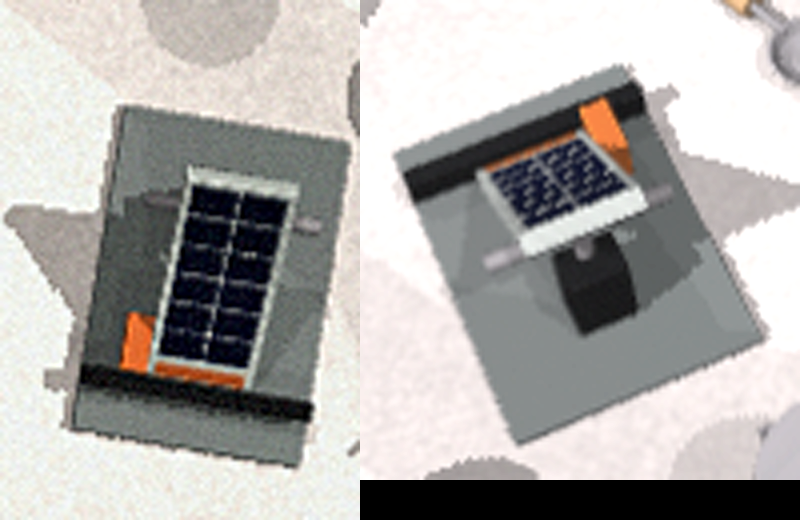

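The panel leans on the bar with its orange end at the lip (top half (200,375)). The gap at the block, near (153,350), needs one close check with the model overlaid.

```bash
python3 -c "
from h import *
Rs=Ro.from_euler('z',SY,degrees=True); th=41;Rp=Rs*Ro.from_euler('y',-th,degrees=True);t=np.radians(th)
X=S+Rs.apply([-.06+.012*np.sin(t),0,.008])+Rp.apply([.075,0,0])+Rp.apply(np.array([[75,-32,12],[75,32,12],[-75,32,12],[-75,-32,12]])/1e3)
Bk=S+Rs.apply(np.array([[-25,32,38],[-25,48,38],[-59,48,38],[-59,32,38]])/1e3)
T=[]
for n,(x,y,w,h) in dict(top=(346,236,60,68),scene=(300-95,200,0,0)).items():
    if n=='scene': x,y,w,h=308-95-0,218,60,45
    if n=='scene': x=305-75
    if n=='top': w,h=60,45; y=262-0-5
    im=cv2.imread(f'pics/{n}full4.png'); s=400/w
    a=cv2.convertScaleAbs(cv2.resize(im[y:y+h,x:x+w],(400,300),interpolation=cv2.INTER_CUBIC),alpha=1.9); b=a.copy()
    for P,c in((X,(0,0,255)),(Bk,(0,255,0))):
        q=((proj(n,P)-[x,y]+.5)*s-.5).round().astype(np.int32); cv2.polylines(b,[q.reshape(-1,1,2)],True,c,1)
    T.append(np.hstack([a,b]))
cv2.imwrite('pics/c6.png',np.vstack(T))"
```

```text
(no output)
```

View pics/c6.png

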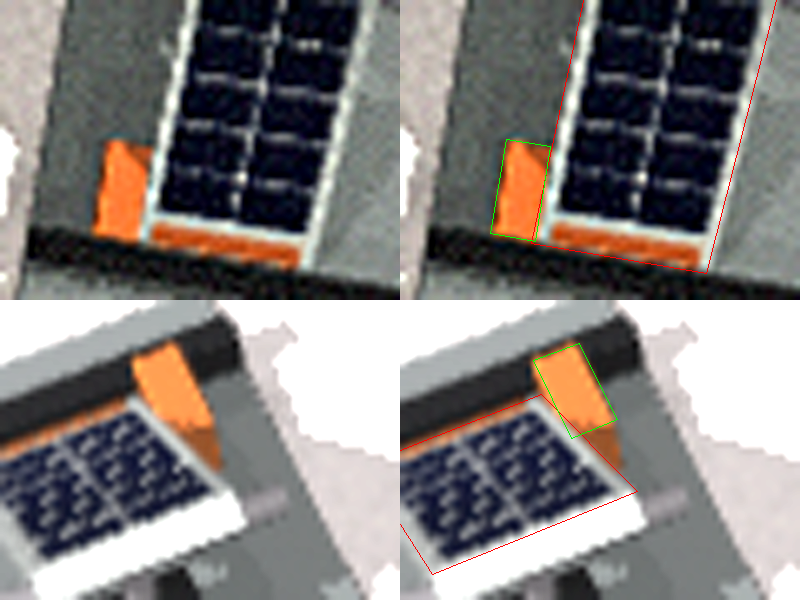

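The overlay matches the home pose within about a pixel: the panel edge lies along the block's inner face and the orange end is at the lip. Nothing else was touched, so I'll hand it in.

```bash
python3 -m inch '[[0,0,0,0,0,0],[0,0,0,0,0,0]]'; python3 -c "
from bench import env
print(env.sign_off())"
```

```text
time: 16.08
eef_pos: [0.3312, -0.3776, 0.1576]
tcp_rot: [180.0, 40.6, 169.6]
contact_force: [-0.0, -0.5, 0.1]
grip_width: 0.0769
gripper_force: 0.0
the job is handed in; nothing more can be done
None
```

The panel is leaning on its stand, cells up, with its orange end on the base against the lip, its back on the bar and its contact edge against the block; I handed the job in at 16.1 s with the arm clear (no verdict was returned), and forces read between moves stayed below about 14 N.

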